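Quake-proof the pump bottle: set and lock a hold-down stop

ROBOT

A 6-joint arm with a two-finger parallel gripper is mounted at the origin on the work surface. World frame = base frame: x ahead of the robot, y to its left, z up, the work surface at z = 0. Lengths are in m, angles in rad, forces in N, time in s.
With the tool pointing down it reaches from about 0.35 to 0.975 m from the base axis. Payload 4.9 kg.
Tool frame: the origin (TCP) lies midway between the tips of the shut fingers; the grasp point (between the pads) lies 19 mm behind it; z points along the fingers, y is the line along which they close (so a half turn about z gives the same grasp; the last joint's range is limited). The gripper opens to 85 mm and grips with 20 to 120 N. Pads are 22 mm wide; open, the fingers measure 114 mm over their backs; the gripper's body (76 mm by 85 mm) begins 54 mm behind the grasp point. The pads swing forward as they close: fully open they stand 13 mm farther back than shut.
Start: joints at [1.008, 0.053, 1.613, -0, 1.476, -0.119], TCP at [0.268, 0.564, 0.231] pointing down, gripper open.
Joint ranges: [-3.01, 3.01], [-1.01, 2.22], [0.06, 2.58], [-1.02, 4.17], [0.09, 2.62], [-3.14, 3.14]. Speed limits (rad/s): [2.57, 2.57, 3.14, 3.14, 3.14, 3.14].

INTERFACE

Orientations are given as a rotation vector (axis times angle).
In Python, from station import ctrl gives the robot as it stands.
- The arm moves only by the tool step_arm, never from a script. Its argument "targets" is a list of rows, each an object with "travel": the shift along the world's x, y, z as a fraction of full scale, a list of three; "angular": the turn, a rotation vector about the world's x, y, z as a fraction of full scale, a list of three; "gripper": the opening, from 0 (shut) to 1 (fully open). In form: [{"travel": [x, y, z], "angular": [rx, ry, rz], "gripper": gripper}, ...]. A call has 1 to 10 rows; each row is the pose to reach, as a shift and turn from the pose commanded when the call began; what a row does not reach only later rows make up. Full scale, the value 1, is 0.6 m for a shift and pi/4 rad for a turn. A row lasts 1/10 s, in which the tool goes at most 50 mm and 8.59 degrees, less where a joint would pass 70% of its speed; a pose out of reach is approached as far as the arm can. A call with a number of a shift or a turn outside -1 to 1 is refused whole. A call with a gripper value outside its range is refused whole. The fingers move at their own pace and stop on an object; "squeeze" is the grip in N (left out, the last holds). Time passes only in rows, so rows that repeat a pose let the fingers close. It gives the time, the measured TCP pose, the force, the opening and the grip force at its end, in the units of the state.
- ctrl.get_obs(): the state, without advancing time (a new reading comes with each control period).
- ctrl.get_image(name): name is "scene" or "top" or "wrist"; returns a dict with "img" (420x560x3 uint8, red, green, blue), "fx", "fy", "cx", "cy" (pixels), "rvec" (rotation vector, rad) and "tvec" (3), from world to camera coordinates, as OpenCV has them. Camera axes: x right, y down, z forward; pixel columns grow to the right and rows downward; lengths in m; the calibration is good to about 2 mm. A picture is of the moment at which its call begins. There is no depth.
- ctrl.finish_job(): hands the job in; it is judged then, once.
The state is a dict: "t": time; "q": joint angles; "dq": joint speeds; "effort": joint torques, N m; "tool_pos": TCP position; "tool_rot": TCP orientation; "contact_force": force on the tool from outside, world axes, zero at the start; "wrist_torque": the same for the moment, N m; "opening": finger opening in m; "grip_force": force on a finger pad.
Only numpy, scipy, OpenCV 4.12 (cv2) and the standard library are available. Lean on these libraries where they do the work, as an engineer would, in place of code of your own. Each camera call takes 0.05 s, during which the arm holds its last target. There are 200 camera calls.

TASK

Make the pump bottle quake-safe: stand it upright in the middle of the hold-down stand's round cork pad, lower the stand's stop until its rubber foot rests gently on the bottle's press-top, and only then swing the red clamp lever all the way over to lock it. Let go of everything, and leave the brush canister, the tray, the jar and the eyelash curler where they are.

Things in the scene. Friction and masses are not known exactly. Their poses are not given: they have to be found in the camera images.
- stand: White hold-down stand, fixed to the table. Base plate 175 x 120 x 10 mm; origin on the table under the centre of the cork pad. Its +x axis points from the pad to the steel column (22 mm diameter, axis at x = +75 mm, top 298 mm above the table); +z up. A sliding stop (see stop) overhangs the pad from the column.
- pad (a point): Centre of the top face of the round cork pad (72 mm diameter, 12 mm above the table). Axes as stand.
- stop (a joint): Height of the sliding stop, m: 0 = top of its travel, growing as it is lowered, up to 0.075. Starts at 0 to 0.065, so it is often too low for the bottle to go under and must first be raised. It stays where it is left (6 N friction, 0.4 kg moving); raise or lower it by its blue knob. At 0 the foot's underside is 166 mm above the table, the beam's underside 210 mm.
- beam_tip (a point): Front end of the stop's aluminium beam, middle of its lower edge, at stand x = -47 mm. The beam is 28 mm wide and 20 mm thick and runs back from here over the pad to a black carriage (44 x 44 x 36 mm) on the column. Moves with the stop.
- stop_grip (a point): Point on the axis of the upright blue knob on top of the beam, 34 mm in front of the pad centre (stand x = -34 mm). The knob is a 20 mm diameter stem from 24 mm below to 10 mm above this point, then a 26 mm head up to 18 mm above it. It moves with the stop.
- foot: Black rubber foot under the beam, a disc of 26 mm diameter and 12 mm thick on the vertical line through the pad centre; origin at the centre of its underside. It is sprung: it gives upward by up to 12 mm relative to the stop, starting at about 0.6 N and adding 0.4 N per mm, so a few mm of give is a gentle rest; after 12 mm it is solid.
- clamp (a joint): Red clamp lever, rad: 0 = fully open, lever pointing along the stand's +y; it turns anticlockwise seen from above to 1.45 = fully locked, lever pointing almost along the stand's -x (beside the beam). It stays where it is left (about 1 N at the post moves it). It starts open, at 0 to 0.25. It turns about a vertical axis at stand x = +75, y = +38 mm, and rides up and down with the stop.
- clamp_post (a point): Point on the axis of the upright red post at the lever's end, 85 mm from the lever's pivot. The post is 16 mm in diameter, from 22 mm below (the top of the lever) to 14 mm above this point.
- bottle: Frosted pale-blue pump bottle with a white closed press-top, standing upright, 0.14 to 0.28 kg. Origin at the centre of its underside. Round body 52 mm diameter up to 78 mm, shoulder to 30 mm diameter at 86 mm, 26 mm neck, press-top 32 mm diameter from 96 mm to the flat top at 112 mm above the origin, with a stub nozzle that reaches 26 mm from the axis at 99 to 107 mm.
- canister: Bystander: aluminium brush canister, 72 mm diameter and 100 mm high, with makeup brushes standing in it up to 162 mm. Origin at the centre of its underside.
- tray: Bystander: two-tier round white ceramic tray, lower dish 128 mm diameter and 20 mm high, upper dish 94 mm diameter at 70 to 88 mm, knob to 105 mm. Origin at the centre of its underside.
- jar: Bystander: amber glass jar with a brass cap, 66 mm diameter, 75 mm high. Origin at the centre of its underside.
- curler: Bystander: metal eyelash curler lying flat in front and to the left of the stand, 125 x 78 x 11 mm, long axis along its x. Origin at its middle on the table.
Things that resemble listed ones, but are neither listed nor needed, are in the scene too. What is shaped like the bottle but purple is not meant.

How it is judged:
By the outcome, as a careful person would: the job done as asked, in the order asked, and still so for the second after the job is handed in, with the robot touching nothing.
It also fails if it takes over 72 s, if anything falls off the work surface, if the arm or the gripper's body presses on something with over 40 N, if the wrist force passes 120 N, or if a joint passes its speed limit or range.

## Working session

There is one attempt and no reset: what is moved stays moved. The work goes in short steps, Python scripts to look and compute and a tool call to move; the robot and the scene stay as the last step left them, time stands still between calls to the robot, and variables do not carry over. Pictures are saved under pics/ and viewed, at most 10 in all, crops included, and the job is handed in when it is done.

Besides the shell and the picture viewer there is one more tool, called after "Request:" as name(argument=value, ...), one argument or row to a line, values as JSON. step_arm: Moves the arm, as the interface text tells. Its arguments: {"type":"object","properties":{"targets":{"type":"array"},"squeeze":{"type":"number"}},"required":["targets"]}

```bash
mkdir -p pics; cat > h.py <<'E'
import numpy as np, cv2
from station import ctrl
def grab(n,f=None):
    d=ctrl.get_image(n)
    if f: cv2.imwrite('pics/'+f,cv2.cvtColor(np.asarray(d['img']),cv2.COLOR_RGB2BGR))
    return d
def cam(d):
    R=cv2.Rodrigues(np.array(d['rvec'],float))[0]; t=np.array(d['tvec'],float).ravel()
    return R,t,-R.T@t
def ray(d,u,v):
    R,t,c=cam(d); r=R.T@np.array([(u-d['cx'])/d['fx'],(v-d['cy'])/d['fy'],1.]); return c,r/np.linalg.norm(r)
def onz(d,u,v,z):
    c,r=ray(d,u,v); return c+r*(z-c[2])/r[2]
def proj(d,p):
    R,t,c=cam(d); q=R@np.array(p,float)+t; return np.array([d['fx']*q[0]/q[2]+d['cx'],d['fy']*q[1]/q[2]+d['cy']])
def tri(a,pa,b,pb):
    c1,r1=ray(a,*pa); c2,r2=ray(b,*pb)
    s=np.linalg.lstsq(np.c_[r1,-r2],c2-c1,rcond=None)[0]
    x,y=c1+r1*s[0],c2+r2*s[1]; return (x+y)/2,np.linalg.norm(x-y)
E
python3 - <<'E'
from h import *
for n in ('scene','top'):
    d=grab(n,n+'0.png'); print(n,d['fx'],cam(d)[2],cam(d)[0][2])
o=ctrl.get_obs(); print(o)
E
```

```text
scene 489.19354639280033 [1.15996811 0.13747599 1.21645166] [-0.50985878 -0.1370779  -0.84926655]
top 469.89378611306836 [ 0.41137032 -0.03092354  1.33767374] [ 0.10733202 -0.02603966 -0.99388217]
{'t': 0.1, 'q': array([ 1.00802561e+00,  5.32861639e-02,  1.61417267e+00, -4.06512248e-05,
        1.47599345e+00, -1.19019342e-01]), 'dq': array([-0.00052848, -0.00225482, -0.00221346,  0.00120443,  0.00022044,
       -0.00090765]), 'effort': array([ 1.82335002e-04, -3.94903600e+01, -3.71360958e+01, -1.31893926e-04,
        3.96263422e-03,  2.08661027e-05]), 'tool_pos': array([0.26804625, 0.56397191, 0.23017931]), 'tool_rot': array([-6.91203345e-01, -3.06401177e+00,  2.77374071e-03]), 'contact_force': array([ 0.39208224, -0.11192411,  0.34435676]), 'wrist_torque': array([-0.01801323, -0.01205506, -0.01481189]), 'grip_force': 0.0, 'opening': 0.08517211138283033}
```

View pics/scene0.png

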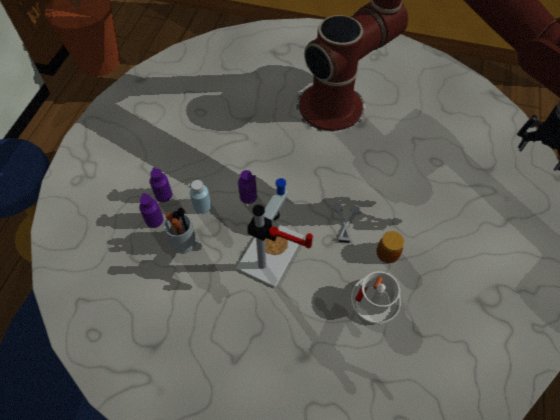

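View pics/top0.png

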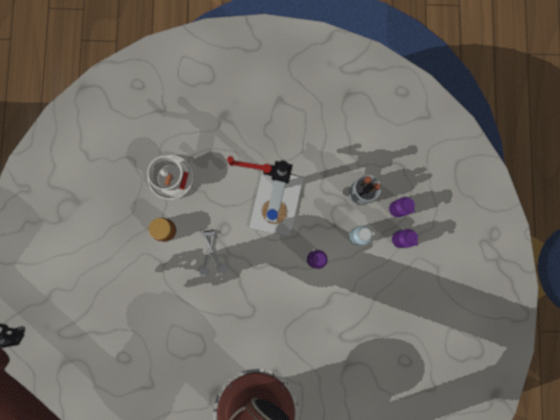

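The scene view shows the blue knob at (281,185), the column top at (259,210), the red post at (309,240), and the bottle at (200,190) with the purple one beside it. In the top view the knob is at (272,215), the column at (283,170), the post at (231,160) and the bottle cap at about (365,234). A purple bottle is at (317,259) and the canister at (366,190).

```bash
cat > m.py <<'E'
from h import *
def blobs(d,lo,hi,amin=15):
    h=cv2.cvtColor(np.asarray(d['img']),cv2.COLOR_RGB2HSV)
    m=cv2.inRange(h,np.array(lo),np.array(hi))
    n,l,s,c=cv2.connectedComponentsWithStats(m)
    return [(c[i].round(1).tolist(),s[i].tolist()) for i in range(1,n) if s[i][4]>=amin]
E
python3 - <<'E'
from m import *
S,T=grab('scene'),grab('top')
for nm,lo,hi in (('blue',(105,150,60),(125,255,255)),('red',(0,190,90),(5,255,255)),('pale',(88,25,90),(108,120,255)),('cork',(8,70,80),(22,200,255)),('dark',(0,0,0),(179,255,28))):
    for n,d in (('S',S),('T',T)):
        print(nm,n,[b for b in blobs(d,lo,hi) if 100<b[0][1]<330 and 100<b[0][0]<450])
a=cv2.resize(np.asarray(S['img'])[150:300,120:330],None,fx=3.6,fy=3.6,interpolation=cv2.INTER_CUBIC)[:, :800]
b=cv2.resize(np.asarray(T['img'])[140:280,210:420],None,fx=3.6,fy=3.6,interpolation=cv2.INTER_CUBIC)
cv2.imwrite('pics/sc.png',a[:600,:,::-1]); cv2.imwrite('pics/tc.png',b[:600,:,::-1])
E
```

```text
blue S [([281.0, 184.8], [276, 179, 10, 16, 97])]
blue T [([271.9, 214.1], [268, 210, 9, 9, 64])]
red S [([282.6, 233.9], [270, 227, 32, 14, 114]), ([309.1, 236.1], [307, 234, 5, 5, 22])]
red T [([257.0, 166.4], [239, 163, 32, 9, 75])]
pale S [([203.3, 198.1], [190, 185, 21, 28, 245])]
pale T [([356.4, 236.5], [349, 226, 21, 19, 185])]
cork S [([167.4, 213.9], [166, 212, 4, 5, 15]), ([176.6, 222.0], [172, 219, 9, 9, 40]), ([393.1, 240.2], [382, 231, 23, 23, 333]), ([275.8, 245.5], [265, 237, 23, 18, 316]), ([378.2, 281.1], [374, 276, 9, 11, 55])]
cork T [([167.8, 179.4], [164, 174, 8, 11, 57]), ([367.3, 179.5], [364, 177, 8, 6, 39]), ([377.3, 186.1], [375, 184, 6, 6, 23]), ([264.7, 209.1], [262, 202, 7, 16, 54]), ([281.7, 213.1], [277, 203, 10, 20, 114]), ([159.5, 228.7], [148, 218, 23, 23, 414])]
dark S [([258.1, 209.8], [253, 205, 11, 11, 101]), ([180.3, 216.6], [172, 208, 16, 23, 128]), ([276.2, 216.9], [274, 214, 5, 6, 15]), ([260.2, 229.9], [248, 218, 27, 23, 329])]
dark T [([280.9, 170.5], [270, 162, 21, 20, 144]), ([366.6, 188.7], [360, 185, 13, 10, 39])]
```

View pics/sc.png

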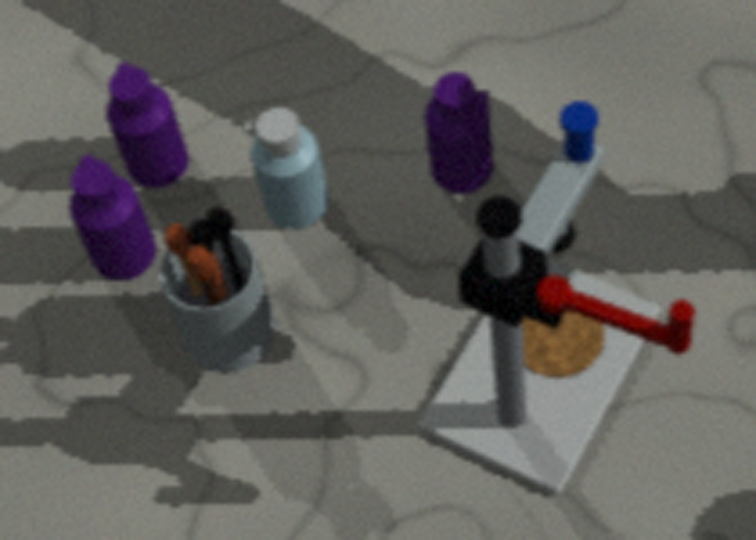

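View pics/tc.png

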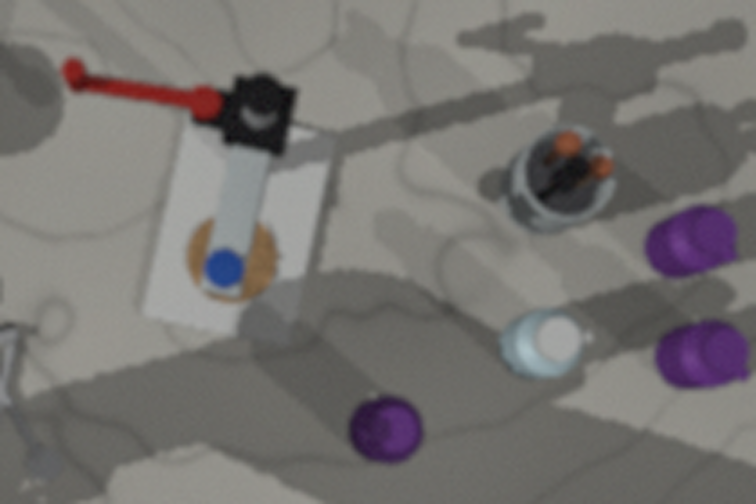

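Crops: in S the cap top is at (277,125) and the base plate corners and cork are clear. In T the pad centre is about (232,258), the knob (224,268), the post (73,72), the bottle cap (558,337) and its nozzle points to the right at (590,337). A purple bottle stands at (386,428).

```bash
python3 - <<'E'
from m import *
S,T=grab('scene'),grab('top')
s=lambda x,y:(x/3.6+120-.36,y/3.6+150-.36)
t=lambda x,y:(x/3.6+210-.36,y/3.6+140-.36)
P=lambda n,a:print(n,np.round(a,4) if not isinstance(a,tuple) else (a[0].round(4),round(a[1],4)))
P('knobtop',tri(S,s(579,117),T,t(224,268)))
P('posttop',tri(S,s(681,310),T,t(73,71)))
col=onz(S,258.1,209.8,.298);P('coltop S',col); P('coltop T',onz(T,*t(262,94),.298))
pad=onz(T,*t(232,258),.012);P('pad T',pad); P('padS right/bottom edge', onz(S,*s(562,333),.012))
P('cap tri',tri(S,s(277,123),T,t(558,338)))
P('capT',onz(T,*t(558,338),.112));P('capS',onz(S,*s(277,123),.112))
P('noz',onz(T,*t(588,338),.103)); P('nozS',onz(S,*s(250,127),.103))
for c in ((143,314),(297,345),(335,137)): P('base',onz(T,*t(*c),.010))
for c in ((420,425),(556,492),(655,300)): P('baseS',onz(S,*s(*c),.010))
P('purple',onz(T,*t(386,428),.1)); P('purpleS',onz(S,*s(455,88),.112))
P('can',onz(T,*t(562,178),.1)); P('curler',onz(T,212,245,.01))
P('postT',onz(T,*t(73,71),.2))
E
```

```text
knobtop (array([ 0.5196, -0.0322,  0.261 ]), np.float64(0.0023))
posttop (array([0.6448, 0.0669, 0.2654]), np.float64(0.0016))
coltop S [ 0.6286 -0.0526  0.298 ]
coltop T [ 0.6258 -0.055   0.298 ]
pad T [ 0.553 -0.04   0.012]
padS right/bottom edge [ 0.5511 -0.0347  0.012 ]
cap tri (array([ 0.4877, -0.2766,  0.1154]), np.float64(0.0012))
capT [ 0.4881 -0.2779  0.112 ]
capS [ 0.4855 -0.2772  0.112 ]
noz [ 0.489  -0.3018  0.103 ]
nozS [ 0.489  -0.2992  0.103 ]
base [0.5077 0.0291 0.01  ]
base [ 0.4854 -0.0923  0.01  ]
base [ 0.6516 -0.1203  0.01  ]
baseS [ 0.6529 -0.1168  0.01  ]
baseS [ 0.6777 -0.0043  0.01  ]
baseS [0.503  0.0273 0.01  ]
purple [ 0.4209 -0.1539  0.1   ]
purpleS [ 0.4185 -0.1565  0.112 ]
can [ 0.608  -0.2836  0.1   ]
curler [0.4547 0.1326 0.01  ]
postT [0.6592 0.0721 0.2   ]
```

```bash
cat > go.py <<'E'
from h import *
from scipy.spatial.transform import Rotation as Ro
def side(h,a,s=1):
    h,a=np.radians([h,a]); z=np.array([np.cos(a)*np.cos(h),np.cos(a)*np.sin(h),-np.sin(a)])
    y=s*np.array([-np.sin(h),np.cos(h),0]); return Ro.from_matrix(np.c_[np.cross(y,z),y,z])
def down(az):
    a=np.radians(az); y=np.array([np.cos(a),np.sin(a),0]); z=np.array([0,0,-1.]); return Ro.from_matrix(np.c_[np.cross(y,z),y,z])
def need(R,grasp=None,tcp=None,p0=None,R0=None):
    o=ctrl.get_obs(); p0=o['tool_pos'] if p0 is None else p0; R0=Ro.from_rotvec(o['tool_rot']) if R0 is None else R0
    if tcp is None: tcp=np.array(grasp)+.019*R.as_matrix()[:,2]
    w=(R*R0.inv()).as_rotvec()
    print('tcp',np.round(tcp,4),'travel',np.round((tcp-p0)/.6,4),'ang',np.round(w/(np.pi/4),4))
    return tcp
E
python3 - <<'E'
from go import *
R=side(-10,25); H=np.array([np.cos(np.radians(10)),-np.sin(np.radians(10)),0])
B=np.array([.487,-.277,.05])
need(down(80),tcp=[.36,-.25,.3]); need(R,grasp=B-.11*H+[0,0,.12]); need(side(-10,25,-1),grasp=B-.11*H+[0,0,.12])
need(R,grasp=B-.11*H,p0=np.array([.36,-.25,.3]),R0=down(80))
E
```

```text
tcp [ 0.36 -0.25  0.3 ] travel [ 0.1529 -1.3571  0.1152] ang [ 8.000e-04 -3.000e-04  3.428e-01]
tcp [ 0.3956 -0.2609  0.162 ] travel [ 0.2123 -1.3753 -0.1149] ang [-0.44   -1.3801  0.3056]
tcp [ 0.3956 -0.2609  0.162 ] travel [ 0.2123 -1.3753 -0.1149] ang [ 1.9115 -0.6116 -3.1221]
tcp [ 0.3956 -0.2609  0.042 ] travel [ 0.0594 -0.0181 -0.43  ] ang [-0.2508 -1.4225  0.    ]
```

Request:
step_arm(
  targets=[
    {"travel": [0.18,-0.9,0.2],"angular": [0,0,0.34],"gripper": 1},
    {"travel": [0.18,-0.9,0.2],"angular": [0,0,0.34],"gripper": 1},
    {"travel": [0.18,-0.9,0.2],"angular": [0,0,0.34],"gripper": 1},
    {"travel": [0.18,-0.9,0.2],"angular": [0,0,0.34],"gripper": 1},
    {"travel": [0.18,-0.9,0.2],"angular": [0,0,0.34],"gripper": 1},
    {"travel": [0.18,-0.9,0.2],"angular": [0,0,0.34],"gripper": 1},
    {"travel": [0.18,-0.9,0.2],"angular": [0,0,0.34],"gripper": 1},
    {"travel": [0.18,-0.9,0.2],"angular": [0,0,0.34],"gripper": 1},
    {"travel": [0.18,-0.9,0.2],"angular": [0,0,0.34],"gripper": 1},
    {"travel": [0.18,-0.9,0.2],"angular": [0,0,0.34],"gripper": 1},
  ],
)

```text
t: 1.3
tool_pos: [0.3639, 0.0836, 0.3385]
tool_rot: [0.276, 3.128, 0.0]
contact_force: [1.8, 0.4, 0.6]
opening: 0.0854
grip_force: 0.0
```

```bash
cat > a.py <<'E'
from go import *
R=side(-10,25); H=np.array([np.cos(np.radians(10)),-np.sin(np.radians(10)),0])
B=np.array([.487,-.277,.05])
E
python3 - <<'E'
from a import *
o=ctrl.get_obs();print(o['tool_pos'],o['q']); need(R,grasp=B-.11*H+[0,0,.14])
E
```

```text
[0.36391653 0.08363052 0.33847222] [ 2.58087750e-02 -6.28988893e-01  1.98713605e+00  4.19690571e-05
  1.78181157e+00 -1.36879317e+00]
tcp [ 0.3956 -0.2609  0.182 ] travel [ 0.0529 -0.5742 -0.2608] ang [-0.2521 -1.4202  0.0016]
```

Request:
step_arm(
  targets=[
    {"travel": [0.03,-0.475,-0.05],"angular": [-0.126,-0.71,0],"gripper": 1},
    {"travel": [0.03,-0.475,-0.05],"angular": [-0.126,-0.71,0],"gripper": 1},
    {"travel": [0.03,-0.475,-0.05],"angular": [-0.126,-0.71,0],"gripper": 1},
    {"travel": [0.03,-0.475,-0.05],"angular": [-0.126,-0.71,0],"gripper": 1},
    {"travel": [0.03,-0.475,-0.05],"angular": [-0.126,-0.71,0],"gripper": 1},
    {"travel": [0.03,-0.475,-0.05],"angular": [-0.126,-0.71,0],"gripper": 1},
    {"travel": [0.03,-0.475,-0.05],"angular": [-0.126,-0.71,0],"gripper": 1},
    {"travel": [0.03,-0.475,-0.05],"angular": [-0.126,-0.71,0],"gripper": 1},
    {"travel": [0.03,-0.475,-0.05],"angular": [-0.126,-0.71,0],"gripper": 1},
    {"travel": [0.03,-0.475,-0.05],"angular": [-0.126,-0.71,0],"gripper": 1},
  ],
)

```text
t: 2.3
tool_pos: [0.3828, -0.1981, 0.3086]
tool_rot: [0.223, 2.566, -0.065]
contact_force: [-0.8, 0.0, -0.6]
opening: 0.0855
grip_force: 0.0
```

```bash
python3 - <<'E'
from a import *
o=ctrl.get_obs();print(o['tool_pos'],o['q']); need(R,grasp=B-.11*H+[0,0,.14]);need(R,grasp=B-.11*H)
E
```

```text
[ 0.38280127 -0.19814361  0.30855579] [-0.89031629 -0.90144779  2.24905368  0.36932565  1.36059695 -2.2855004 ]
tcp [ 0.3956 -0.2609  0.182 ] travel [ 0.0214 -0.1046 -0.211 ] ang [-0.1245 -0.7111 -0.0015]
tcp [ 0.3956 -0.2609  0.042 ] travel [ 0.0214 -0.1046 -0.4443] ang [-0.1245 -0.7111 -0.0015]
```

```bash
cat > ik.py <<'E'
from go import *
from scipy.optimize import least_squares
A1,A2,D,L=.375,.607,.28,.37
lo=np.array([-3.01,-1.01,.06,-1.02,.09,-3.14]);hi=np.array([3.01,2.22,2.58,4.17,2.62,3.14])
def fk(q,P=None):
    a1,a2,d,l=(A1,A2,D,L) if P is None else P
    R=Ro.from_euler('z',q[0])*Ro.from_euler('y',q[1]+q[2])*Ro.from_euler('z',q[3])*Ro.from_euler('y',q[4])*Ro.from_euler('z',q[5])
    r=a1*np.sin(q[1])+a2*np.sin(q[1]+q[2])
    return np.array([r*np.cos(q[0]),r*np.sin(q[0]),d+a1*np.cos(q[1])+a2*np.cos(q[1]+q[2])])+l*R.as_matrix()[:,2],R
def ik(p,R,q0):
    f=lambda q:np.r_[10*(fk(q)[0]-p),(fk(q)[1].inv()*R).as_rotvec()]
    s=least_squares(f,np.clip(q0,lo+.01,hi-.01),bounds=(lo,hi)); return s.x,np.abs(s.fun).max()
E
cat > a.py <<'E'
from ik import *
h_=lambda d:np.array([np.cos(np.radians(d)),np.sin(np.radians(d)),0])
B=np.array([.487,-.277,.05]); PAD=np.array([.5533,-.0395,.062])
E
python3 - <<'E'
from a import *
o=ctrl.get_obs(); p,R=fk(o['q']); print('fk err',p-o['tool_pos'],(R.inv()*Ro.from_rotvec(o['tool_rot'])).as_rotvec())
for s in (1,-1):
  for nm,G,h in (('pre',B-.11*h_(35),35),('pick',B,35),('lift',B+[0,0,.15],35),('place',PAD,72),('preplace',PAD-.15*h_(72)+[0,0,.1],72)):
    for a in (20,28):
      R=side(h,a,s); b=min((ik(G+.019*R.as_matrix()[:,2],R,q0) for q0 in ([0.]*6,o['q'],[-.5,0,2,1.5,1.5,0],[-1,0,2,-.8,1,1],[-.5,0,2,1.5,1.5,-2])),key=lambda t:t[1])
      print(s,nm,a,b[0].round(2),round(b[1],4))
E
```

```text
fk err [ 0.00049571 -0.06776442  0.0264789 ] [ 6.16573867e-17 -2.46629547e-16  1.57079633e+00]
1 pre 20 [-1.34  0.39  2.03  1.06  1.54 -2.48] 0.0
1 pre 28 [-1.3   0.28  2.07  0.99  1.45 -2.4 ] 0.0
1 pick 20 [-1.14  0.33  2.11  1.21  1.41 -2.44] 0.0
1 pick 28 [-1.1   0.22  2.14  1.13  1.32 -2.34] 0.0
1 lift 20 [-1.14  0.02  2.13  1.18  1.52 -2.18] 0.0
1 lift 28 [-1.1  -0.06  2.13  1.08  1.45 -2.07] 0.0
1 place 20 [-0.66  0.42  1.96  1.08  1.55 -2.44] 0.0
1 place 28 [-0.63  0.32  1.99  1.01  1.46 -2.36] 0.0
1 preplace 20 [-0.89  0.39  1.79  0.95  1.8  -2.35] 0.0
1 preplace 28 [-0.86  0.29  1.82  0.87  1.72 -2.31] 0.0
-1 pre 20 [-1.34  0.39  2.03  1.06  1.54  0.66] 0.0
-1 pre 28 [-1.3   0.28  2.07  0.99  1.45  0.74] 0.0
-1 pick 20 [-1.14  0.33  2.11  1.21  1.41  0.7 ] 0.0
-1 pick 28 [-1.1   0.22  2.14  1.13  1.32  0.8 ] 0.0
-1 lift 20 [-1.14  0.02  2.13  1.18  1.52  0.97] 0.0
-1 lift 28 [-1.1  -0.06  2.13  1.08  1.45  1.07] 0.0
-1 place 20 [-0.66  0.42  1.96  1.08  1.55  0.7 ] 0.0
-1 place 28 [-0.63  0.32  1.99  1.01  1.46  0.78] 0.0
-1 preplace 20 [-0.89  0.39  1.79  0.95  1.8   0.79] 0.0
-1 preplace 28 [-0.86  0.29  1.82  0.87  1.72  0.84] 0.0
```

```bash
cat >> a.py <<'E'
def tilt(tau,h,az): return Ro.from_rotvec(-np.radians(tau)*h_(h+90))*down(az)
E
python3 - <<'E'
from a import *
print((side(35,25,-1).inv()*tilt(65,35,-55)).magnitude())
pts=[([.42,-.30,.32],tilt(5,35,48)),([.40,-.33,.30],tilt(15,35,8)),([.40,-.33,.28],tilt(35,35,-25)),(None,tilt(63,35,-55))]
p0=R0=None
for p,R in pts:
    if p is None: p=B-.115*h_(35)+[0,0,.15]+.019*R.as_matrix()[:,2]
    need(R,tcp=np.array(p),p0=p0,R0=R0); p0,R0=np.array(p),R
o=ctrl.get_obs();print(o['tool_pos'],o['tool_rot'])
E
```

```text
1.415262216750919e-16
tcp [ 0.42 -0.3   0.32] travel [ 0.062  -0.1698  0.0191] ang [ 0.4049  0.5874 -0.6637]
tcp [ 0.4  -0.33  0.3 ] travel [-0.0333 -0.05   -0.0333] ang [ 0.2488 -0.0859 -0.8765]
tcp [ 0.4  -0.33  0.28] travel [ 0.      0.     -0.0333] ang [ 0.5029 -0.1753 -0.6679]
tcp [ 0.4067 -0.3333  0.1914] travel [ 0.0111 -0.0054 -0.1477] ang [ 0.7648 -0.2065 -0.4417]
[ 0.38280127 -0.19814361  0.30855579] [ 0.22266329  2.56581821 -0.06542802]
```

Request:
step_arm(
  targets=[
    {"travel": [0.062,-0.17,0.02],"angular": [0.405,0.587,-0.664],"gripper": 1},
    {"travel": [0.062,-0.17,0.02],"angular": [0.405,0.587,-0.664],"gripper": 1},
    {"travel": [0.062,-0.17,0.02],"angular": [0.405,0.587,-0.664],"gripper": 1},
    {"travel": [0.062,-0.17,0.02],"angular": [0.405,0.587,-0.664],"gripper": 1},
    {"travel": [0.062,-0.17,0.02],"angular": [0.405,0.587,-0.664],"gripper": 1},
    {"travel": [0.062,-0.17,0.02],"angular": [0.405,0.587,-0.664],"gripper": 1},
    {"travel": [0.062,-0.17,0.02],"angular": [0.405,0.587,-0.664],"gripper": 1},
    {"travel": [0.062,-0.17,0.02],"angular": [0.405,0.587,-0.664],"gripper": 1},
  ],
)

```text
t: 3.1
tool_pos: [0.4201, -0.3004, 0.32]
tool_rot: [1.108, 2.886, 0.111]
contact_force: [-0.1, 0.4, 0.2]
opening: 0.0857
grip_force: 0.0
```

Request:
step_arm(
  targets=[
    {"travel": [-0.033,-0.05,-0.033],"angular": [0.249,-0.086,-0.876],"gripper": 1},
    {"travel": [-0.033,-0.05,-0.033],"angular": [0.249,-0.086,-0.876],"gripper": 1},
    {"travel": [-0.033,-0.05,-0.033],"angular": [0.249,-0.086,-0.876],"gripper": 1},
    {"travel": [-0.033,-0.05,-0.033],"angular": [0.249,-0.086,-0.876],"gripper": 1},
    {"travel": [-0.033,-0.05,-0.033],"angular": [0.249,-0.086,-0.876],"gripper": 1},
    {"travel": [-0.033,-0.05,-0.033],"angular": [0.249,-0.086,-0.876],"gripper": 1},
    {"travel": [-0.033,-0.05,-0.033],"angular": [0.249,-0.086,-0.876],"gripper": 1},
  ],
)

```text
t: 3.8
tool_pos: [0.3994, -0.3312, 0.3003]
tool_rot: [2.004, 2.305, 0.389]
contact_force: [0.7, -0.1, 0.2]
opening: 0.0853
grip_force: 0.0
```

Request:
step_arm(
  targets=[
    {"travel": [0,0,-0.033],"angular": [0.503,-0.175,-0.668],"gripper": 1},
    {"travel": [0,0,-0.033],"angular": [0.503,-0.175,-0.668],"gripper": 1},
    {"travel": [0,0,-0.033],"angular": [0.503,-0.175,-0.668],"gripper": 1},
    {"travel": [0,0,-0.033],"angular": [0.503,-0.175,-0.668],"gripper": 1},
    {"travel": [0,0,-0.033],"angular": [0.503,-0.175,-0.668],"gripper": 1},
    {"travel": [0,0,-0.033],"angular": [0.503,-0.175,-0.668],"gripper": 1},
    {"travel": [0,0,-0.033],"angular": [0.503,-0.175,-0.668],"gripper": 1},
  ],
)

```text
t: 4.5
tool_pos: [0.3997, -0.3314, 0.2804]
tool_rot: [-2.505, -1.596, -0.935]
contact_force: [-0.1, -0.7, -0.5]
opening: 0.0854
grip_force: 0.0
```

```bash
python3 - <<'E'
from a import *
o=ctrl.get_obs();print(o['tool_pos'],o['q'],o['contact_force'])
R=tilt(63,35,-55); need(R,grasp=B-.115*h_(35)+[0,0,.15]);need(tilt(35,35,-25),tcp=np.array([.4,-.33,.28]))
E
```

```text
[ 0.39969946 -0.33144317  0.28041612] [-1.15399924 -0.24806889  1.89512118  0.59772148  1.61990956 -0.7261573 ] [-0.12702289 -0.71566899 -0.49673262]
tcp [ 0.4067 -0.3333  0.1914] travel [ 0.0116 -0.003  -0.1484] ang [ 0.7637 -0.2076 -0.4428]
tcp [ 0.4  -0.33  0.28] travel [ 0.0005  0.0024 -0.0007] ang [-0.0009 -0.0015 -0.0007]
```

Works well. Tilt to the approach pose.

Request:
step_arm(
  targets=[
    {"travel": [0.0116,-0.003,-0.148],"angular": [0.764,-0.208,-0.443],"gripper": 1},
    {"travel": [0.0116,-0.003,-0.148],"angular": [0.764,-0.208,-0.443],"gripper": 1},
    {"travel": [0.0116,-0.003,-0.148],"angular": [0.764,-0.208,-0.443],"gripper": 1},
    {"travel": [0.0116,-0.003,-0.148],"angular": [0.764,-0.208,-0.443],"gripper": 1},
    {"travel": [0.0116,-0.003,-0.148],"angular": [0.764,-0.208,-0.443],"gripper": 1},
    {"travel": [0.0116,-0.003,-0.148],"angular": [0.764,-0.208,-0.443],"gripper": 1},
    {"travel": [0.0116,-0.003,-0.148],"angular": [0.764,-0.208,-0.443],"gripper": 1},
    {"travel": [0.0116,-0.003,-0.148],"angular": [0.764,-0.208,-0.443],"gripper": 1},
  ],
)

```text
t: 5.3
tool_pos: [0.4072, -0.3337, 0.1925]
tool_rot: [-2.328, -0.735, -1.426]
contact_force: [0.1, 0.2, 0.5]
opening: 0.085
grip_force: 0.0
```

```bash
python3 - <<'E'
from a import *
o=ctrl.get_obs();print(o['tool_pos'],o['q'],o['contact_force'])
R=tilt(63,35,-55); need(R,grasp=B-.115*h_(35)+[0,0,.003]); need(R,grasp=B+[0,0,.003])
w=grab('wrist'); s=grab('scene'); 
a=cv2.resize(np.asarray(s['img'])[100:300,100:350],(500,400)); b=np.asarray(w['img'])[10:410,130:430]
cv2.imwrite('pics/w1.png',np.hstack([a,b])[:,:,::-1])
E
```

```text
[ 0.40715595 -0.33369404  0.19253769] [-1.31142802e+00  1.02528282e-03  2.00666149e+00  9.96137720e-01
  1.65600548e+00 -5.48935305e-01] [0.09150088 0.16951797 0.53912684]
tcp [ 0.4067 -0.3333  0.0444] travel [-0.0008  0.0007 -0.2469] ang [ 0.0021  0.0002 -0.0003]
tcp [ 0.5009 -0.2673  0.0444] travel [ 0.1562  0.1107 -0.2469] ang [ 0.0021  0.0002 -0.0003]
```

View pics/w1.png

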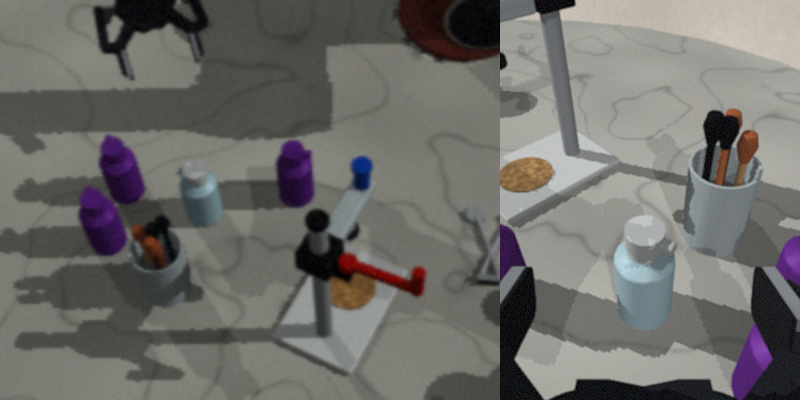

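The scene crop shows the open gripper behind the bottle. In the wrist view the bottle (645,275) is centred between the fingers, with a purple one at the lower right. I'll descend and advance with the gripper slightly closed.

Request:
step_arm(
  targets=[
    {"travel": [-0.001,0.001,-0.08],"angular": [0,0,0],"gripper": 0.88},
    {"travel": [-0.001,0.001,-0.16],"angular": [0,0,0],"gripper": 0.88},
    {"travel": [-0.001,0.001,-0.22],"angular": [0,0,0],"gripper": 0.88},
    {"travel": [-0.001,0.001,-0.246],"angular": [0,0,0],"gripper": 0.88},
    {"travel": [0.03,0.023,-0.246],"angular": [0,0,0],"gripper": 0.88},
    {"travel": [0.06,0.044,-0.246],"angular": [0,0,0],"gripper": 0.88},
    {"travel": [0.09,0.064,-0.246],"angular": [0,0,0],"gripper": 0.88},
    {"travel": [0.12,0.085,-0.246],"angular": [0,0,0],"gripper": 0.88},
    {"travel": [0.15,0.107,-0.246],"angular": [0,0,0],"gripper": 0.88},
    {"travel": [0.156,0.111,-0.246],"angular": [0,0,0],"gripper": 0.88},
  ],
)

```text
t: 6.4
tool_pos: [0.5014, -0.2655, 0.0444]
tool_rot: [-2.325, -0.735, -1.426]
contact_force: [-1.2, -0.5, 0.3]
opening: 0.075
grip_force: 0.0
```

Request:
step_arm(
  targets=[
    {"travel": [0,0,0],"angular": [0,0,0],"gripper": 0.5},
    {"travel": [0,0,0],"angular": [0,0,0],"gripper": 0.5},
    {"travel": [0,0,0],"angular": [0,0,0],"gripper": 0.5},
    {"travel": [0,0,0],"angular": [0,0,0],"gripper": 0.5},
    {"travel": [0,0,0],"angular": [0,0,0],"gripper": 0.5},
    {"travel": [0,0,0],"angular": [0,0,0],"gripper": 0.5},
  ],
  squeeze=35,
)

```text
t: 7.0
tool_pos: [0.5003, -0.2677, 0.0445]
tool_rot: [-2.327, -0.729, -1.428]
contact_force: [1.0, -1.6, 4.7]
opening: 0.0511
grip_force: 36.6
```

```bash
python3 - <<'E'
from a import *
o=ctrl.get_obs();print(o['tool_pos'],o['q'],o['contact_force'],o['opening'],o['grip_force'])
need(tilt(63,35,-55),grasp=B+[0,0,.003])
E
```

```text
[ 0.5003288  -0.26771549  0.04446078] [-1.09332373  0.26256897  2.0404898   1.13271192  1.35337391 -0.71360719] [ 0.99742691 -1.59655991  4.72770609] 0.05109985340348983 36.62176117300987
tcp [ 0.5009 -0.2673  0.0444] travel [ 0.0009  0.0007 -0.0001] ang [-0.0028  0.0011  0.0039]
```

Request:
step_arm(
  targets=[
    {"travel": [0,0,0.03],"angular": [0,0,0],"gripper": 0.5},
    {"travel": [0,0,0.09],"angular": [0,0,0],"gripper": 0.5},
    {"travel": [0,0,0.14],"angular": [0,0,0],"gripper": 0.5},
    {"travel": [0,0,0.18],"angular": [0,0,0],"gripper": 0.5},
    {"travel": [0,0,0.2],"angular": [0,0,0],"gripper": 0.5},
    {"travel": [0,0,0.2],"angular": [0,0,0],"gripper": 0.5},
  ],
)

```text
t: 7.6
tool_pos: [0.5, -0.2673, 0.1642]
tool_rot: [-2.329, -0.731, -1.426]
contact_force: [-0.4, 0.9, -2.3]
opening: 0.0509
grip_force: 37.0
```

```bash
python3 - <<'E'
from a import *
o=ctrl.get_obs();print(o['tool_pos'],o['contact_force'],o['opening'],o['grip_force'])
R=tilt(63,72,-18); G=PAD*[1,1,0]-.16*h_(72)+[0,0,.079]
t=need(R,grasp=G+[0,0,.09]); need(R,grasp=G,p0=t,R0=R); need(R,grasp=PAD*[1,1,0]+[0,0,.079],p0=t,R0=R)
E
```

```text
[ 0.50002905 -0.26731933  0.16419564] [-0.36700448  0.94685255 -2.3115959 ] 0.050913862935277214 37.02323958277702
tcp [ 0.5091 -0.1756  0.1604] travel [ 0.0151  0.1529 -0.0064] ang [ 6.00e-04 -7.00e-04  8.25e-01]
tcp [ 0.5091 -0.1756  0.0704] travel [ 0.    0.   -0.15] ang [0. 0. 0.]
tcp [ 0.5585 -0.0234  0.0704] travel [ 0.0824  0.2536 -0.15  ] ang [0. 0. 0.]
```

Request:
step_arm(
  targets=[
    {"travel": [0.003,0.03,-0.001],"angular": [0,0,0.15],"gripper": 0.5},
    {"travel": [0.006,0.06,-0.002],"angular": [0,0,0.3],"gripper": 0.5},
    {"travel": [0.009,0.09,-0.004],"angular": [0,0,0.45],"gripper": 0.5},
    {"travel": [0.012,0.12,-0.005],"angular": [0,0,0.6],"gripper": 0.5},
    {"travel": [0.015,0.153,-0.006],"angular": [0,0,0.75],"gripper": 0.5},
    {"travel": [0.015,0.153,-0.006],"angular": [0,0,0.825],"gripper": 0.5},
    {"travel": [0.015,0.153,-0.05],"angular": [0,0,0.825],"gripper": 0.5},
    {"travel": [0.015,0.153,-0.1],"angular": [0,0,0.825],"gripper": 0.5},
    {"travel": [0.015,0.153,-0.156],"angular": [0,0,0.825],"gripper": 0.5},
    {"travel": [0.015,0.153,-0.156],"angular": [0,0,0.825],"gripper": 0.5},
  ],
)

```text
t: 8.6
tool_pos: [0.5058, -0.1717, 0.0639]
tool_rot: [-1.821, -1.312, -1.11]
contact_force: [0.6, 1.2, -3.1]
opening: 0.0507
grip_force: 37.4
```

```bash
python3 - <<'E'
from a import *
o=ctrl.get_obs();print(o['tool_pos'],o['q'],o['contact_force'],o['opening'],o['grip_force'])
R=tilt(63,72,-18); t=need(R,grasp=PAD*[1,1,0]+[0,0,.079])
w=grab('top'); s=grab('scene'); 
a=cv2.resize(np.asarray(s['img'])[140:300,180:340],(500,500)); b=cv2.resize(np.asarray(w['img'])[140:300,220:310],(281,500))
cv2.imwrite('pics/w2.png',np.hstack([a,b])[:,:,::-1])
E
```

```text
[ 0.505825   -0.17169815  0.06385262] [-0.88592112  0.38605894  1.83108691  0.85271479  1.69162542 -0.8166621 ] [ 0.57624212  1.23636303 -3.08654037] 0.05074892585319022 37.39022254943848
tcp [ 0.5585 -0.0234  0.0704] travel [0.0878 0.2472 0.0109] ang [-0.0127 -0.0153 -0.0009]
```

View pics/w2.png

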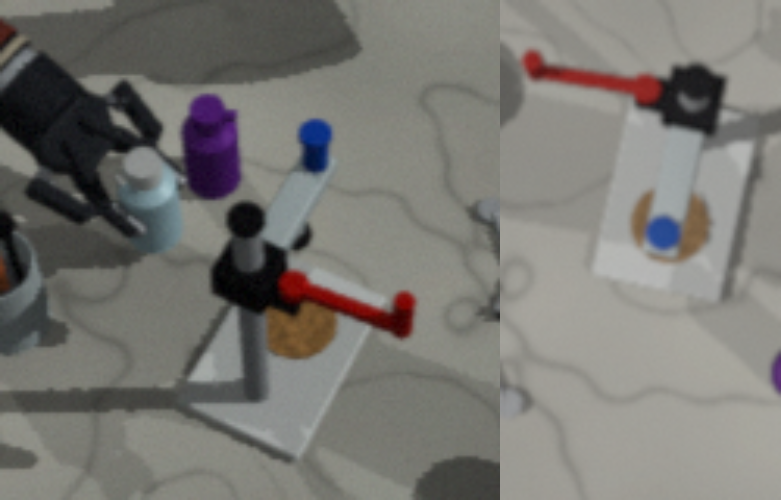

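The fingers hold the bottle upright at about (150,200), with the purple one standing clear to its right. The path to the pad is free.

Request:
step_arm(
  targets=[
    {"travel": [0,0,0.011],"angular": [-0.013,-0.015,0],"gripper": 0.5},
    {"travel": [0.012,0.034,0.011],"angular": [-0.013,-0.015,0],"gripper": 0.5},
    {"travel": [0.026,0.074,0.011],"angular": [-0.013,-0.015,0],"gripper": 0.5},
    {"travel": [0.042,0.118,0.011],"angular": [-0.013,-0.015,0],"gripper": 0.5},
    {"travel": [0.058,0.163,0.011],"angular": [-0.013,-0.015,0],"gripper": 0.5},
    {"travel": [0.072,0.203,0.011],"angular": [-0.013,-0.015,0],"gripper": 0.5},
    {"travel": [0.083,0.234,0.011],"angular": [-0.013,-0.015,0],"gripper": 0.5},
    {"travel": [0.088,0.247,0.011],"angular": [-0.013,-0.015,0],"gripper": 0.5},
    {"travel": [0.088,0.247,0.011],"angular": [-0.013,-0.015,0],"gripper": 0.5},
  ],
)

```text
t: 9.6
tool_pos: [0.5625, -0.0265, 0.0784]
tool_rot: [-1.826, -1.342, -1.126]
contact_force: [0.1, -0.5, -2.9]
opening: 0.0508
grip_force: 37.4
```

```bash
python3 - <<'E'
from a import *
o=ctrl.get_obs();print(o['tool_pos'],o['contact_force'],o['opening'],o['grip_force'])
R=tilt(63,72,-18); t=need(R,grasp=PAD*[1,1,0]+[0,0,.0655])
w=grab('top'); s=grab('scene'); 
u=proj(s,PAD*[1,1,0]+[0,0,.136]).round().astype(int); v=proj(w,PAD*[1,1,0]+[0,0,.136]);print(u,v)
a=cv2.resize(np.asarray(s['img'])[140:300,180:340],(500,500)); b=cv2.resize(np.asarray(w['img'])[140:300,220:310],(281,500))
cv2.imwrite('pics/w3.png',np.hstack([a,b])[:,:,::-1])
for bb in blobs(s,(88,25,60),(108,120,255)) if 'blobs' in globals() else []: print(bb)
E
```

```text
[ 0.56246525 -0.02650323  0.07837232] [ 0.09603389 -0.49778573 -2.87793818] 0.05083817504428421 37.39485740661621
tcp [ 0.5585 -0.0234  0.0569] travel [-0.0066  0.0052 -0.0358] ang [ 0.0128  0.0159 -0.0023]
[274 220] [274.31380459 206.06288268]
```

View pics/w3.png

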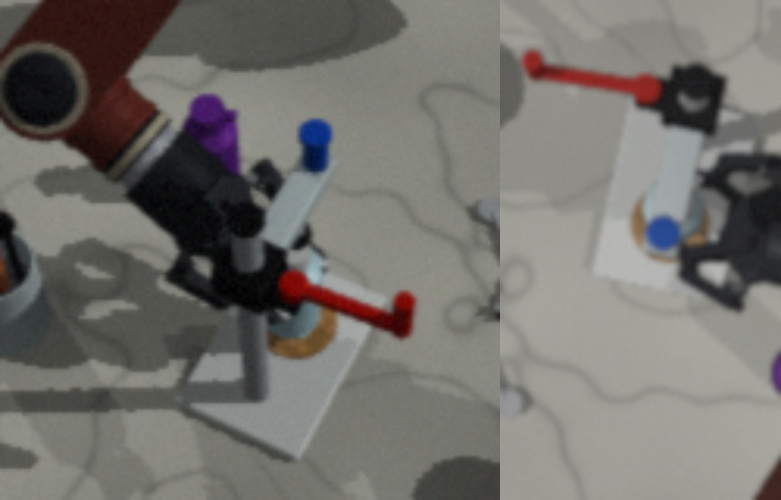

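The bottle is over the pad and under the beam: its body centre is at about (672,210) in the right panel, consistent with the pad centre at (670,225) once its height is allowed for. Next I lower it.

Request:
step_arm(
  targets=[
    {"travel": [-0.0066,0.0052,-0.006],"angular": [0.0128,0.0159,-0.002],"gripper": 0.5},
    {"travel": [-0.0066,0.0052,-0.016],"angular": [0.0128,0.0159,-0.002],"gripper": 0.5},
    {"travel": [-0.0066,0.0052,-0.026],"angular": [0.0128,0.0159,-0.002],"gripper": 0.5},
    {"travel": [-0.0066,0.0052,-0.032],"angular": [0.0128,0.0159,-0.002],"gripper": 0.5},
    {"travel": [-0.0066,0.0052,-0.034],"angular": [0.0128,0.0159,-0.002],"gripper": 0.5},
    {"travel": [-0.0066,0.0052,-0.034],"angular": [0.0128,0.0159,-0.002],"gripper": 0.5},
  ],
)

```text
t: 10.3
tool_pos: [0.5579, -0.0237, 0.0565]
tool_rot: [-1.824, -1.321, -1.117]
contact_force: [-0.4, 0.2, -0.6]
opening: 0.0507
grip_force: 37.5
```

```bash
python3 - <<'E'
from a import *
o=ctrl.get_obs();print(o['tool_pos'],o['contact_force'],o['opening'],o['grip_force'])
R=tilt(63,72,-18); t=need(R,grasp=PAD*[1,1,0]+[0,0,.0655])
E
```

```text
[ 0.55791656 -0.02368656  0.05652719] [-0.41924593  0.24950423 -0.57992321] 0.05069609981798782 37.48144090175629
tcp [ 0.5585 -0.0234  0.0569] travel [0.001  0.0005 0.0006] ang [-0.0035 -0.0035  0.0013]
```

Request:
step_arm(
  targets=[
    {"travel": [0,0,0],"angular": [0,0,0],"gripper": 0.65},
    {"travel": [0,0,0],"angular": [0,0,0],"gripper": 0.75},
    {"travel": [0,0,0],"angular": [0,0,0],"gripper": 0.85},
    {"travel": [0,0,0],"angular": [0,0,0],"gripper": 0.9},
    {"travel": [-0.01,-0.032,0],"angular": [0,0,0],"gripper": 0.9},
    {"travel": [-0.03,-0.092,0],"angular": [0,0,0],"gripper": 0.9},
    {"travel": [-0.052,-0.16,0],"angular": [0,0,0],"gripper": 0.9},
    {"travel": [-0.07,-0.215,0],"angular": [0,0,0],"gripper": 0.9},
    {"travel": [-0.082,-0.254,0.02],"angular": [0,0,0],"gripper": 0.9},
    {"travel": [-0.082,-0.254,0.08],"angular": [0,0,0],"gripper": 0.9},
  ],
)

```text
t: 11.3
tool_pos: [0.5073, -0.1779, 0.1024]
tool_rot: [-1.828, -1.314, -1.116]
contact_force: [0.1, 0.1, -0.5]
opening: 0.0765
grip_force: 0.0
```

```bash
python3 - <<'E'
from a import *
o=ctrl.get_obs();print(o['tool_pos'],o['q'],o['contact_force'])
p,R=o['tool_pos'],Ro.from_rotvec(o['tool_rot'])
p0=R0=None
for p,R in (([.47,-.2,.26],tilt(35,72,-18)),([.47,-.2,.34],tilt(0,72,-11)),([.52,-.033,.30],tilt(0,72,-11))):
    need(R,tcp=np.array(p),p0=p0,R0=R0); p0,R0=np.array(p),R
w=grab('top'); s=grab('scene'); 
a=cv2.resize(np.asarray(s['img'])[140:300,180:340],(500,500)); b=cv2.resize(np.asarray(w['img'])[140:300,220:310],(281,500))
cv2.imwrite('pics/w4.png',np.hstack([a,b])[:,:,::-1])
E
```

```text
[ 0.50732884 -0.17786351  0.10236107] [-0.89205441  0.32185026  1.82810185  0.85962643  1.73148889 -0.77105988] [ 0.06785158  0.08948379 -0.5484422 ]
tcp [ 0.47 -0.2   0.26] travel [-0.0622 -0.0369  0.2627] ang [-0.5976  0.185   0.0092]
tcp [ 0.47 -0.2   0.34] travel [0.     0.     0.1333] ang [-0.7535  0.1949  0.1507]
tcp [ 0.52  -0.033  0.3  ] travel [ 0.0833  0.2783 -0.0667] ang [0. 0. 0.]
```

View pics/w4.png

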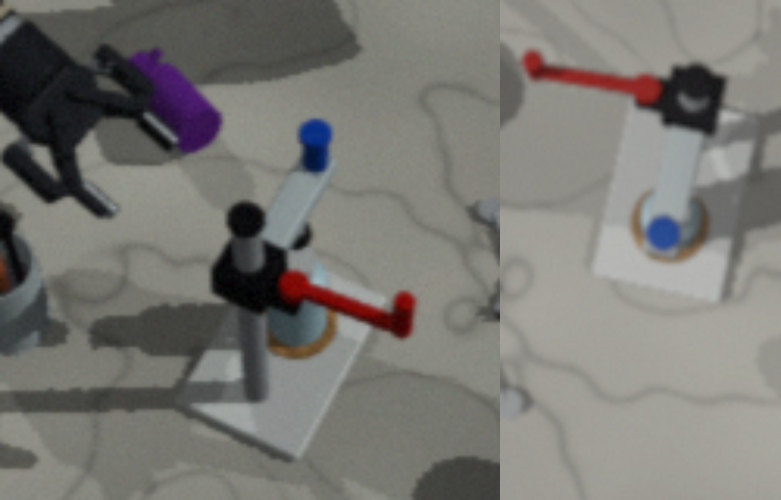

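The blue bottle stands centred on the pad (cork ring even around it at (670,225)). However, the neighbouring purple bottle at (180,100) was tipped over in the retreat. I'll raise the arm clear, then look at it again.

Request:
step_arm(
  targets=[
    {"travel": [0,0,0.04],"angular": [0,0,0],"gripper": 0.9},
    {"travel": [0,0,0.1],"angular": [0,0,0],"gripper": 0.9},
    {"travel": [-0.02,-0.01,0.18],"angular": [-0.15,0.05,0],"gripper": 0.9},
    {"travel": [-0.06,-0.035,0.26],"angular": [-0.3,0.1,0],"gripper": 0.9},
    {"travel": [-0.06,-0.035,0.26],"angular": [-0.6,0.185,0],"gripper": 0.5},
    {"travel": [-0.06,-0.035,0.26],"angular": [-0.6,0.185,0],"gripper": 0},
    {"travel": [-0.06,-0.035,0.26],"angular": [-0.6,0.185,0],"gripper": 0},
  ],
)

```text
t: 12.1
tool_pos: [0.4737, -0.1963, 0.2634]
tool_rot: [-2.189, -1.599, -0.692]
contact_force: [-0.6, 0.1, -0.8]
opening: 0.0337
grip_force: 0.0
```

Request:
step_arm(
  targets=[
    {"travel": [0,0,0.133],"angular": [-0.75,0.195,0.15],"gripper": 0},
    {"travel": [0,0,0.133],"angular": [-0.75,0.195,0.15],"gripper": 0},
    {"travel": [0,0,0.133],"angular": [-0.75,0.195,0.15],"gripper": 0},
    {"travel": [0,0,0.133],"angular": [-0.75,0.195,0.15],"gripper": 0},
    {"travel": [0,0,0.133],"angular": [-0.75,0.195,0.15],"gripper": 0},
    {"travel": [0.03,0.1,0.12],"angular": [-0.75,0.195,0.15],"gripper": 0},
    {"travel": [0.06,0.2,0.1],"angular": [-0.75,0.195,0.15],"gripper": 0},
    {"travel": [0.083,0.278,0.067],"angular": [-0.75,0.195,0.15],"gripper": 0},
    {"travel": [0.083,0.278,0.067],"angular": [-0.75,0.195,0.15],"gripper": 0},
  ],
)

```text
t: 13.0
tool_pos: [0.5219, -0.0277, 0.2967]
tool_rot: [-2.419, -1.999, -0.0]
contact_force: [0.2, 0.3, -0.2]
opening: 0.0004
grip_force: 0.0
```

```bash
python3 - <<'E'
from m import *
from a import *
o=ctrl.get_obs();print(o['tool_pos'],o['q'],o['contact_force'],o['opening'])
need(tilt(0,72,-11),tcp=np.array([.52,-.033,.285]))
s=grab('scene'); t=grab('top')
for n,d in (('S',s),('T',t)): print(n,blobs(d,(125,80,20),(155,255,255)))
E
```

```text
[ 0.52189223 -0.02774425  0.29666   ] [-0.19688089 -0.22333241  1.76460142  0.00243351  1.60312527 -0.00720886] [ 0.15532799  0.27348602 -0.18953466] 0.00036328882167708225
tcp [ 0.52  -0.033  0.285] travel [-0.0032 -0.0088 -0.0194] ang [-0.0037 -0.0029 -0.003 ]
S [([250.5, 165.0], [235, 148, 32, 34, 551]), ([160.1, 185.4], [150, 168, 22, 34, 519]), ([150.3, 210.7], [140, 193, 23, 35, 552])]
T [([401.9, 207.0], [389, 198, 26, 19, 372]), ([404.8, 238.3], [392, 229, 26, 19, 373]), ([323.5, 294.2], [305, 278, 39, 34, 607])]
```

Request:
step_arm(
  targets=[
    {"travel": [-0.003,-0.009,-0.02],"angular": [0,0,0],"gripper": 0},
    {"travel": [-0.003,-0.009,-0.04],"angular": [0,0,0],"gripper": 0},
    {"travel": [-0.003,-0.009,-0.04],"angular": [0,0,0],"gripper": 0},
  ],
)

```text
t: 13.4
tool_pos: [0.5193, -0.037, 0.2732]
tool_rot: [-2.425, -1.996, 0.002]
contact_force: [-0.6, 0.6, 0.2]
opening: -0.0002
grip_force: 0.0
```

Request:
step_arm(
  targets=[
    {"travel": [0,0,-0.01],"angular": [0,0,0],"gripper": 0},
    {"travel": [0,0,-0.02],"angular": [0,0,0],"gripper": 0},
    {"travel": [0,0,-0.03],"angular": [0,0,0],"gripper": 0},
  ],
)

```text
t: 13.7
tool_pos: [0.5209, -0.0363, 0.2589]
tool_rot: [2.42, 1.996, 0.003]
contact_force: [-0.8, -2.0, 3.3]
opening: -0.0001
grip_force: 1.4
```

```bash
python3 - <<'E'
from m import *
from a import *
o=ctrl.get_obs();print(o['tool_pos'],o['contact_force'])
t=grab('top')
print(blobs(t,(125,80,20),(155,255,255))); print([b for b in blobs(t,(105,150,60),(125,255,255)) if b[0][1]>100])
E
```

```text
[ 0.52090832 -0.03625024  0.25891356] [-0.77525882 -1.96345609  3.27139863]
[([401.9, 207.0], [389, 198, 26, 19, 371]), ([404.8, 238.3], [392, 229, 26, 19, 371]), ([321.8, 296.2], [303, 280, 40, 34, 613])]
[]
```

Request:
step_arm(
  targets=[
    {"travel": [0,0,-0.006],"angular": [0,0,0],"gripper": 0},
    {"travel": [0,0,-0.012],"angular": [0,0,0],"gripper": 0},
    {"travel": [0,0,-0.018],"angular": [0,0,0],"gripper": 0},
    {"travel": [0,0,-0.024],"angular": [0,0,0],"gripper": 0},
    {"travel": [0,0,-0.03],"angular": [0,0,0],"gripper": 0},
    {"travel": [0,0,-0.035],"angular": [0,0,0],"gripper": 0},
    {"travel": [0,0,-0.035],"angular": [0,0,0],"gripper": 0},
    {"travel": [0,0,-0.035],"angular": [0,0,0],"gripper": 0},
  ],
)

```text
t: 14.55
tool_pos: [0.5205, -0.0352, 0.2369]
tool_rot: [2.421, 1.999, 0.003]
contact_force: [0.1, -0.4, -0.7]
opening: 0.0001
grip_force: 0.0
```

```bash
python3 - <<'E'
from m import *
from a import *
o=ctrl.get_obs();print(o['tool_pos'],o['contact_force'])
t=grab('top')
print(blobs(t,(125,80,20),(155,255,255))[2:])
E
```

```text
[ 0.52048536 -0.03522532  0.2368509 ] [ 0.07427586 -0.43260315 -0.66827602]
[([322.5, 295.5], [304, 279, 39, 34, 615])]
```

Request:
step_arm(
  targets=[
    {"travel": [0,0,-0.003],"angular": [0,0,0],"gripper": 0},
    {"travel": [0,0,-0.006],"angular": [0,0,0],"gripper": 0},
    {"travel": [0,0,-0.009],"angular": [0,0,0],"gripper": 0},
  ],
)

```text
t: 14.9
tool_pos: [0.5207, -0.0354, 0.2323]
tool_rot: [2.42, 1.998, 0.004]
contact_force: [-2.0, 2.0, 1.8]
opening: -0.0004
grip_force: 1.2
```

Request:
step_arm(
  targets=[
    {"travel": [0,0,-0.002],"angular": [0,0,0],"gripper": 0},
    {"travel": [0,0,-0.004],"angular": [0,0,0],"gripper": 0},
    {"travel": [0,0,-0.006],"angular": [0,0,0],"gripper": 0},
  ],
)

```text
t: 15.2
tool_pos: [0.5208, -0.0355, 0.2288]
tool_rot: [2.42, 1.998, 0.004]
contact_force: [-2.1, 2.2, 4.5]
opening: 0.0
grip_force: 2.0
```

Request:
step_arm(
  targets=[
    {"travel": [0,0,-0.001],"angular": [0,0,0],"gripper": 0},
    {"travel": [0,0,-0.002],"angular": [0,0,0],"gripper": 0},
  ],
)

```text
t: 15.4
tool_pos: [0.5208, -0.0355, 0.2276]
tool_rot: [2.42, 1.998, 0.004]
contact_force: [-1.3, 2.3, 3.6]
opening: -0.0
grip_force: 2.2
```

```bash
python3 - <<'E'
from m import *
from a import *
o=ctrl.get_obs();print(o['tool_pos'],o['contact_force'])
s=grab('scene');t=grab('top')
print(blobs(t,(125,80,20),(155,255,255))[2:])
a=cv2.resize(np.asarray(s['img'])[150:300,200:340],(500,536),interpolation=cv2.INTER_CUBIC); b=cv2.resize(np.asarray(t['img'])[140:350,220:337],(299,536))
cv2.imwrite('pics/w5.png',np.hstack([a,b])[:,:,::-1])
print([x for x in blobs(s,(0,190,90),(5,255,255))][:6])
E
```

```text
[ 0.52079987 -0.03551747  0.22763606] [-1.30528092  2.27021017  3.57852384]
[([322.3, 295.7], [304, 279, 39, 35, 616])]
[([282.8, 241.1], [270, 235, 32, 13, 116]), ([308.5, 243.6], [306, 242, 5, 5, 17])]
```

View pics/w5.png

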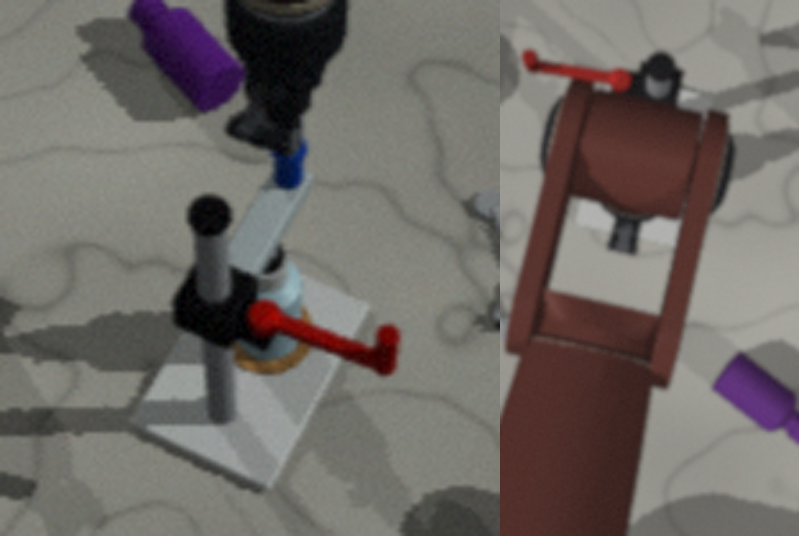

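The rubber foot (268,262) now sits directly over the white press-top (275,280). The purple bottle lies still at (185,60). One more millimetre or so down, then retreat.

Request:
step_arm(
  targets=[
    {"travel": [0,0,-0.0015],"angular": [0,0,0],"gripper": 0},
    {"travel": [0,0,-0.003],"angular": [0,0,0],"gripper": 0},
    {"travel": [0,0,-0.003],"angular": [0,0,0],"gripper": 0},
  ],
)

```text
t: 15.8
tool_pos: [0.5208, -0.0356, 0.2256]
tool_rot: [2.42, 1.998, 0.003]
contact_force: [-1.6, 3.8, 4.2]
opening: -0.0
grip_force: 2.2
```

Request:
step_arm(
  targets=[
    {"travel": [0,0,0.01],"angular": [0,0,0],"gripper": 0},
    {"travel": [0,0,0.06],"angular": [0,0,0],"gripper": 0},
    {"travel": [0,0,0.12],"angular": [0,0,0],"gripper": 0},
    {"travel": [0,0.06,0.15],"angular": [0,0,0],"gripper": 0},
    {"travel": [0,0.12,0.15],"angular": [0,0,0],"gripper": 0},
    {"travel": [0,0.2,0.15],"angular": [0,0,0],"gripper": 0},
    {"travel": [0,0.25,0.15],"angular": [0,0,0],"gripper": 0},
    {"travel": [0,0.25,0.15],"angular": [0,0,0],"gripper": 0},
  ],
)

```text
t: 16.6
tool_pos: [0.5206, 0.1168, 0.315]
tool_rot: [2.415, 2.003, 0.003]
contact_force: [0.6, -0.5, -0.6]
opening: -0.0004
grip_force: 0.0
```

```bash
python3 - <<'E'
from m import *
from a import *
o=ctrl.get_obs();print(o['tool_pos'],o['contact_force'])
s=grab('scene');t=grab('top')
for d in (s,t): print([x for x in blobs(d,(105,150,60),(125,255,255)) if x[0][1]>100],[x for x in blobs(d,(0,190,90),(5,255,255)) if 230<x[0][0]<320])
a=cv2.resize(np.asarray(s['img'])[180:260,230:330],(750,600),interpolation=cv2.INTER_CUBIC)
b=cv2.resize(np.asarray(t['img'])[140:240,210:310],(600,600),interpolation=cv2.INTER_CUBIC)
m=np.hstack([a,b]); m=cv2.resize(m,(800,int(600*800/1350))); cv2.imwrite('pics/w6.png',m[:,:,::-1])
E
```

```text
[0.52057096 0.11676409 0.31497331] [ 0.56141264 -0.49322656 -0.56177184]
[([280.7, 193.1], [276, 187, 10, 16, 88])] [([282.0, 241.2], [270, 235, 32, 13, 111]), ([308.1, 244.0], [306, 242, 5, 5, 21])]
[([271.8, 215.6], [268, 212, 9, 8, 57])] [([257.2, 169.5], [239, 166, 31, 9, 61])]
```

View pics/w6.png

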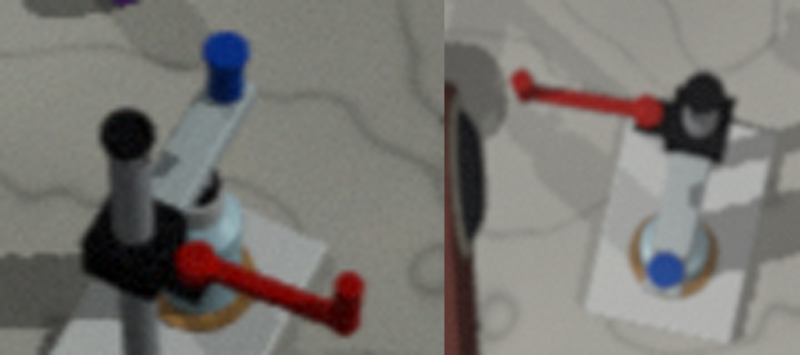

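The foot rests on the press-top (205,205), and the bottle is central on the pad. Now the clamp post.

```bash
cat > c.py <<'E'
from a import *
piv=np.array([.6343,-.0167,.205])
def wp(phi,off):
    return piv+.085*h_(phi)-off*h_(phi+90)
E
python3 - <<'E'
from c import *
o=ctrl.get_obs()
need(down(-7.3),tcp=wp(82.7,.036)+[0,0,.10]); t=need(down(-7.3),tcp=wp(82.7,.036))
ph=82.7
for k in range(1,6):
    p=ph+k*7.9; print(p,((wp(p,.023)-t)/.6).round(4),round(k*7.9/45,3))
t2=wp(ph+39.5,.023)
for k in range(1,7):
    p=ph+39.5+k*7.0; print(p,((wp(p,.023)-t2)/.6).round(4),round(k*7/45,3))
E
```

```text
tcp [0.6808 0.063  0.305 ] travel [ 0.2667 -0.0853 -0.0167] ang [0.0037 0.0047 0.0792]
tcp [0.6808 0.063  0.205 ] travel [ 0.2667 -0.0853 -0.1834] ang [0.0037 0.0047 0.0792]
90.60000000000001 [-0.0407  0.0092  0.    ] 0.176
98.5 [-0.0605  0.0129  0.    ] 0.351
106.4 [-0.0807  0.0138  0.    ] 0.527
114.30000000000001 [-0.1009  0.012   0.    ] 0.702
122.2 [-0.1206  0.0074  0.    ] 0.878
129.2 [-0.0168 -0.0063  0.    ] 0.156
136.2 [-0.0327 -0.0146  0.    ] 0.311
143.2 [-0.0474 -0.0247  0.    ] 0.467
150.2 [-0.0608 -0.0366  0.    ] 0.622
157.2 [-0.0727 -0.0501  0.    ] 0.778
164.2 [-0.0828 -0.0648  0.    ] 0.933
```

Request:
step_arm(
  targets=[
    {"travel": [0.08,0,0],"angular": [0,0,0.08],"gripper": 0},
    {"travel": [0.16,-0.03,-0.01],"angular": [0,0,0.08],"gripper": 0},
    {"travel": [0.23,-0.07,-0.015],"angular": [0,0,0.08],"gripper": 0},
    {"travel": [0.267,-0.085,-0.017],"angular": [0,0,0.08],"gripper": 0},
    {"travel": [0.267,-0.085,-0.017],"angular": [0,0,0.08],"gripper": 0},
    {"travel": [0.267,-0.085,-0.08],"angular": [0,0,0.08],"gripper": 0},
    {"travel": [0.267,-0.085,-0.14],"angular": [0,0,0.08],"gripper": 0},
    {"travel": [0.267,-0.085,-0.18],"angular": [0,0,0.08],"gripper": 0},
    {"travel": [0.267,-0.085,-0.183],"angular": [0,0,0.08],"gripper": 0},
    {"travel": [0.267,-0.085,-0.183],"angular": [0,0,0.08],"gripper": 0},
  ],
)

```text
t: 17.7
tool_pos: [0.6804, 0.0627, 0.2058]
tool_rot: [2.357, 2.072, 0.002]
contact_force: [-0.3, -0.3, 1.0]
opening: 0.0002
grip_force: 0.0
```

```bash
python3 - <<'E'
from c import *
from m import *
o=ctrl.get_obs(); print(o['tool_pos'],o['contact_force'])
s=grab('scene')
print([x for x in blobs(s,(0,190,90),(5,255,255)) if 230<x[0][0]<320])
E
```

```text
[0.68044826 0.06267986 0.2058016 ] [-0.28576981 -0.29109375  1.03430623]
[([279.2, 240.2], [270, 235, 23, 12, 98])]
```

Request:
step_arm(
  targets=[
    {"travel": [-0.02,0.004,0],"angular": [0,0,0.08],"gripper": 0},
    {"travel": [-0.041,0.009,0],"angular": [0,0,0.176],"gripper": 0},
    {"travel": [-0.051,0.011,0],"angular": [0,0,0.264],"gripper": 0},
    {"travel": [-0.061,0.013,0],"angular": [0,0,0.351],"gripper": 0},
    {"travel": [-0.071,0.0135,0],"angular": [0,0,0.439],"gripper": 0},
    {"travel": [-0.081,0.014,0],"angular": [0,0,0.527],"gripper": 0},
    {"travel": [-0.091,0.013,0],"angular": [0,0,0.615],"gripper": 0},
    {"travel": [-0.101,0.012,0],"angular": [0,0,0.702],"gripper": 0},
    {"travel": [-0.111,0.01,0],"angular": [0,0,0.79],"gripper": 0},
    {"travel": [-0.121,0.0075,0],"angular": [0,0,0.878],"gripper": 0},
  ],
)

```text
t: 18.75
tool_pos: [0.6097, 0.0681, 0.2094]
tool_rot: [1.511, 2.746, 0.01]
contact_force: [0.7, 1.3, 0.6]
opening: 0.0
grip_force: 0.6
```

```bash
python3 - <<'E'
from c import *
from m import *
o=ctrl.get_obs(); print(o['tool_pos'],o['contact_force'],wp(122.2,.023))
s=grab('scene'); t=grab('top')
for d in (s,t): print([x for x in blobs(d,(0,190,90),(5,255,255)) if 230<x[0][0]<320])
a=cv2.resize(np.asarray(s['img'])[160:280,230:330],(500,600))
cv2.imwrite('pics/w7.png',a[:,:,::-1])
E
```

```text
[0.60967979 0.06805424 0.20939365] [0.68125414 1.26991571 0.60358672] [0.60846796 0.06748257 0.205     ]
[]
[]
```

Request:
step_arm(
  targets=[
    {"travel": [-0.0085,-0.003,-0.003],"angular": [0,0,0.078],"gripper": 0},
    {"travel": [-0.0168,-0.0063,-0.006],"angular": [0,0,0.156],"gripper": 0},
    {"travel": [-0.025,-0.01,-0.006],"angular": [0,0,0.233],"gripper": 0},
    {"travel": [-0.0327,-0.0146,-0.006],"angular": [0,0,0.311],"gripper": 0},
    {"travel": [-0.04,-0.0195,-0.006],"angular": [0,0,0.389],"gripper": 0},
    {"travel": [-0.0474,-0.0247,-0.006],"angular": [0,0,0.467],"gripper": 0},
    {"travel": [-0.0542,-0.0305,-0.006],"angular": [0,0,0.545],"gripper": 0},
    {"travel": [-0.0608,-0.0366,-0.006],"angular": [0,0,0.622],"gripper": 0},
    {"travel": [-0.067,-0.0432,-0.006],"angular": [0,0,0.7],"gripper": 0},
    {"travel": [-0.0727,-0.0501,-0.006],"angular": [0,0,0.778],"gripper": 0},
  ],
)

```text
t: 19.85
tool_pos: [0.5656, 0.0378, 0.2043]
tool_rot: [0.619, 3.075, 0.008]
contact_force: [-0.3, 1.2, -0.8]
opening: 0.0001
grip_force: 0.6
```

```bash
python3 - <<'E'
from c import *
o=ctrl.get_obs(); print(o['tool_pos'],o['contact_force'])
need(down(157.2-90),tcp=wp(157.2,.023))
for p in (161,165): need(down(p-90),tcp=wp(p,.023))
E
```

```text
[0.56560362 0.03783511 0.20432125] [-0.25958335  1.22235987 -0.81872623]
tcp [0.5649 0.0374 0.205 ] travel [-0.0012 -0.0007  0.0011] ang [-0.0049  0.0072 -0.0012]
tcp [0.5614 0.0327 0.205 ] travel [-0.007  -0.0085  0.0011] ang [-0.0052  0.007   0.0832]
tcp [0.5581 0.0275 0.205 ] travel [-0.0124 -0.0172  0.0011] ang [-0.0054  0.0069  0.1721]
```

Now push slowly to the end stop and watch the force.

Request:
step_arm(
  targets=[
    {"travel": [-0.0035,-0.004,0],"angular": [0,0,0.04],"gripper": 0},
    {"travel": [-0.007,-0.0085,0],"angular": [0,0,0.083],"gripper": 0},
    {"travel": [-0.007,-0.0085,0],"angular": [0,0,0.083],"gripper": 0},
  ],
)

```text
t: 20.15
tool_pos: [0.5615, 0.0323, 0.2041]
tool_rot: [0.522, 3.093, 0.006]
contact_force: [0.5, -0.2, 0.6]
opening: 0.0002
grip_force: 0.0
```

Request:
step_arm(
  targets=[
    {"travel": [-0.002,-0.003,0],"angular": [0,0,0.04],"gripper": 0},
    {"travel": [-0.0035,-0.006,0],"angular": [0,0,0.06],"gripper": 0},
    {"travel": [-0.0035,-0.006,0],"angular": [0,0,0.06],"gripper": 0},
  ],
)

```text
t: 20.45
tool_pos: [0.5594, 0.0296, 0.2037]
tool_rot: [0.448, 3.105, 0.009]
contact_force: [1.7, 3.4, 2.7]
opening: -0.0003
grip_force: 2.1
```

Request:
step_arm(
  targets=[
    {"travel": [-0.001,-0.003,0],"angular": [0,0,0],"gripper": 0},
    {"travel": [-0.001,-0.005,0],"angular": [0,0,0],"gripper": 0},
    {"travel": [-0.001,-0.005,0],"angular": [0,0,0],"gripper": 0},
  ],
)

```text
t: 20.75
tool_pos: [0.5593, 0.0292, 0.2038]
tool_rot: [0.446, 3.105, 0.018]
contact_force: [4.4, 11.9, 3.1]
opening: 0.0002
grip_force: 6.5
```

End stop reached (12 N, no further motion). Backing off.

Request:
step_arm(
  targets=[
    {"travel": [0.01,0.025,0],"angular": [0,0,0],"gripper": 0},
    {"travel": [0.015,0.06,0],"angular": [0,0,0],"gripper": 0},
    {"travel": [0.015,0.08,0.05],"angular": [0,0,0],"gripper": 0},
    {"travel": [0.015,0.1,0.13],"angular": [0,0,0],"gripper": 0},
    {"travel": [0,0.18,0.2],"angular": [0,0,0],"gripper": 0},
    {"travel": [-0.05,0.26,0.25],"angular": [0,0,0],"gripper": 0},
    {"travel": [-0.08,0.34,0.25],"angular": [0,0,0],"gripper": 0},
    {"travel": [-0.1,0.4,0.25],"angular": [0,0,0],"gripper": 1},
    {"travel": [-0.1,0.4,0.25],"angular": [0,0,0],"gripper": 1},
  ],
)

```text
t: 21.65
tool_pos: [0.4963, 0.2695, 0.3531]
tool_rot: [0.441, 3.108, 0.007]
contact_force: [0.4, -0.5, -0.7]
opening: 0.0281
grip_force: 0.0
```

```bash
python3 - <<'E'
from c import *
from m import *
o=ctrl.get_obs(); print(o['tool_pos'],o['q'],o['contact_force'])
s=grab('scene'); t=grab('top')
for n,d in (('S',s),('T',t)):
    print(n,'red',[x for x in blobs(d,(0,190,60),(5,255,255),8) if 230<x[0][0]<330 and 150<x[0][1]<280],'blue',[x for x in blobs(d,(105,150,60),(125,255,255)) if x[0][1]>100],'pale',[x for x in blobs(d,(88,25,60),(108,120,255)) if 240<x[0][0]<310])
    for z in (.2265,.23): print('knob',proj(d,[.520,-.033,z-.008]),end=' ')
    print('post',proj(d,[*(piv+.085*h_(79+83.1))[:2],.225]), 'piv',proj(d,[*piv[:2],.2]))
m=cv2.inRange(cv2.cvtColor(np.asarray(t['img']),cv2.COLOR_RGB2HSV),(125,80,20),(155,255,255)); m[:, 370:]=0
print('purple axis T',cv2.minAreaRect(cv2.findNonZero(m)),blobs(t,(125,80,20),(155,255,255)))
y,x=np.nonzero(m); c=np.array([x.mean(),y.mean()]); u,sv,vt=np.linalg.svd(np.c_[x,y]-c,full_matrices=False); d=vt[0]; 
pr=(np.c_[x,y]-c)@d; w=(np.c_[x,y]-c)@vt[1]
for a in np.linspace(pr.min(),pr.max(),7)[:-1]:
    k=(pr>=a)&(pr<a+(np.ptp(pr)/6)); print(a.round(1),np.ptp(w[k]).round(1))
for e in (pr.min(),pr.max()): print('end',onz(t,*(c+e*d),.026))
E
```

```text
[0.4963173  0.26947219 0.35307307] [ 0.36439636 -0.136743    1.59702377  0.00251215  1.67717484 -0.9240241 ] [ 0.39597555 -0.49504237 -0.72229831]
S red [([293.6, 205.5], [292, 203, 5, 6, 18]), ([279.8, 230.8], [270, 214, 24, 30, 139])] blue [([280.8, 193.3], [276, 188, 10, 15, 87])] pale [([268.4, 220.5], [265, 216, 7, 10, 19]), ([279.6, 242.6], [269, 233, 16, 17, 82])]
knob [279.53439445 192.07330811] knob [279.53922504 191.28018694] post [293.0098827  205.72510815] piv [273.45767673 236.94947681]
T red [([266.0, 172.3], [263, 168, 8, 13, 35])] blue [([271.9, 215.6], [268, 212, 9, 8, 58])] pale [([267.0, 207.7], [266, 202, 4, 12, 26]), ([280.3, 211.8], [277, 205, 7, 14, 39])]
knob [271.66838593 215.79456415] knob [271.67371784 215.65283936] post [254.13430858 201.25410935] piv [265.85663165 170.09247041]
purple axis T ((323.8264465332031, 297.0731506347656), (41.0262451171875, 17.616052627563477), 37.405357360839844) [([401.7, 207.0], [389, 198, 25, 19, 361]), ([404.7, 238.3], [392, 229, 26, 19, 370]), ([322.3, 295.8], [304, 279, 39, 35, 617])]
-18.5 17.2
-11.6 17.0
-4.8 17.2
2.0 17.6
8.9 15.6
15.7 9.8
end [ 0.34984889 -0.13640098  0.026     ]
end [ 0.28231778 -0.22644555  0.026     ]
```

```bash
python3 - <<'E'
from station import ctrl
print(ctrl.finish_job())
E
```

```text
the job is handed in; nothing more can be done
None
```

The pump bottle stands in the middle of the cork pad, the stop's foot rests gently on its press-top, the clamp was then swung to its end stop, and the job is handed in; however, I knocked over a purple look-alike bottle with the arm and left it lying on the table, because standing it up again risked a collision.

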